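Find the rocking corner of the weighing slab and shim it

TASK

The marble weighing slab under the balance rocks on one corner. With the fingertips, press down on the slab's corners in turn until you find the one that gives, press that corner's orange cam shim lever down flat and leave the other three standing up, then press down on the same corner once more to prove that it is firm and let go. Only press: lift nothing, do not shift the slab, touch the balance or disturb the things round about.

Things in the scene. Friction and masses are not known exactly. Their poses are not given: they have to be found in the camera images.
- slab: White marble weighing slab, 210 x 210 x 26 mm, loose, about 3 kg with the balance on it, standing on four feet, each on a dark rubber pad. Its level top is 54 mm above the worktop. One pad, any of the four, has gone soft; they look alike. Origin: centre, at the feet's undersides, 16 mm above the worktop; z up; at yaw 0 x points away from the robot and y to its left (yaw within 0.35).
- balance: Small white balance, 118 (x) x 108 (y) mm, 43 mm high, with a round steel pan, fixed on the middle of the slab, 43 mm or more clear of the slab's edges; not to be touched. Origin: centre of its underside, on the slab's top; axes as the slab's.
- corner_1 (a point): Where to press the near left corner (-x, +y of the slab): on the slab's top, right above the foot, 85 mm from the slab's centre in x and in y, 20 mm in from the edges. On a firm pad it sinks less than 1 mm under 10 N; on the soft pad it sinks about 5 mm under 5 to 10 N (slab tilts about 0.04 rad, opposite corner rises) and springs back when let go.
- shim_1 (a joint): Cam shim of the near left corner: angle of its lever, 0 standing up at 36 degrees, 0.628 lying flat with its brass nose on the pad; starts at 0 to 0.1 and stays where it is left. Flat, it adds 5 mm under its corner: just fills up a soft pad, but lifts a firm corner. Pivot 82 mm (x) and 115 mm (y) from the slab's centre, 43 mm above the worktop; the lever runs inward along x.
- shim_1_grip (a point): Middle of the top of the orange finger grip (34 x 17 mm) at the end of shim_1's lever, outside the slab's left edge near the near left corner. Standing up it is about 35 mm from the pivot along the slab's x and 90 mm above the worktop; flat, 56 mm from the pivot and 60 mm up (6 mm above the slab's top). 6 to 15 N straight down lays it flat.
- corner_2 (a point): Where to press the near right corner (-x, -y of the slab): on the slab's top, right above the foot, 85 mm from the slab's centre in x and in y, 20 mm in from the edges. On a firm pad it sinks less than 1 mm under 10 N; on the soft pad it sinks about 5 mm under 5 to 10 N (slab tilts about 0.04 rad, opposite corner rises) and springs back when let go.
- shim_2 (a joint): Cam shim of the near right corner: angle of its lever, 0 standing up at 36 degrees, 0.628 lying flat with its brass nose on the pad; starts at 0 to 0.1 and stays where it is left. Flat, it adds 5 mm under its corner: just fills up a soft pad, but lifts a firm corner. Pivot 82 mm (x) and 115 mm (y) from the slab's centre, 43 mm above the worktop; the lever runs inward along x.
- shim_2_grip (a point): Middle of the top of the orange finger grip (34 x 17 mm) at the end of shim_2's lever, outside the slab's right edge near the near right corner. Standing up it is about 35 mm from the pivot along the slab's x and 90 mm above the worktop; flat, 56 mm from the pivot and 60 mm up (6 mm above the slab's top). 6 to 15 N straight down lays it flat.
- corner_3 (a point): Where to press the far left corner (+x, +y of the slab): on the slab's top, right above the foot, 85 mm from the slab's centre in x and in y, 20 mm in from the edges. On a firm pad it sinks less than 1 mm under 10 N; on the soft pad it sinks about 5 mm under 5 to 10 N (slab tilts about 0.04 rad, opposite corner rises) and springs back when let go.
- shim_3 (a joint): Cam shim of the far left corner: angle of its lever, 0 standing up at 36 degrees, 0.628 lying flat with its brass nose on the pad; starts at 0 to 0.1 and stays where it is left. Flat, it adds 5 mm under its corner: just fills up a soft pad, but lifts a firm corner. Pivot 82 mm (x) and 115 mm (y) from the slab's centre, 43 mm above the worktop; the lever runs inward along x.
- shim_3_grip (a point): Middle of the top of the orange finger grip (34 x 17 mm) at the end of shim_3's lever, outside the slab's left edge near the far left corner. Standing up it is about 35 mm from the pivot along the slab's x and 90 mm above the worktop; flat, 56 mm from the pivot and 60 mm up (6 mm above the slab's top). 6 to 15 N straight down lays it flat.
- corner_4 (a point): Where to press the far right corner (+x, -y of the slab): on the slab's top, right above the foot, 85 mm from the slab's centre in x and in y, 20 mm in from the edges. On a firm pad it sinks less than 1 mm under 10 N; on the soft pad it sinks about 5 mm under 5 to 10 N (slab tilts about 0.04 rad, opposite corner rises) and springs back when let go.
- shim_4 (a joint): Cam shim of the far right corner: angle of its lever, 0 standing up at 36 degrees, 0.628 lying flat with its brass nose on the pad; starts at 0 to 0.1 and stays where it is left. Flat, it adds 5 mm under its corner: just fills up a soft pad, but lifts a firm corner. Pivot 82 mm (x) and 115 mm (y) from the slab's centre, 43 mm above the worktop; the lever runs inward along x.
- shim_4_grip (a point): Middle of the top of the orange finger grip (34 x 17 mm) at the end of shim_4's lever, outside the slab's right edge near the far right corner. Standing up it is about 35 mm from the pivot along the slab's x and 90 mm above the worktop; flat, 56 mm from the pivot and 60 mm up (6 mm above the slab's top). 6 to 15 N straight down lays it flat.
- dropper_0: Brown glass dropper bottle with black bulb, 32 mm across, 96 mm high, on the worktop right of the slab. Origin: centre of its underside. Leave alone.
- beaker: Small clear beaker, 55 mm across, 67 mm high, on the worktop left of the slab. Origin: centre of its underside. Leave alone.
- jar: White sample jar with blue lid, 53 mm across, 65 mm high, on the worktop left of the slab. Origin: centre of its underside. Leave alone.
- forceps: Steel forceps, 105 x 16 x 9 mm, lying on the worktop in front of the slab. Origin: centre of its underside. Leave alone.

How it is judged:
By the outcome, as a careful person would: the job done as asked, in the order asked, and still so for the second after the job is handed in, with the robot touching nothing.
It also fails if it takes over 51 s, if anything falls off the work surface, if the arm or the gripper's body presses on something with over 40 N, if the wrist force passes 120 N, or if a joint passes its speed limit or range.

ROBOT

A 6-joint arm with a two-finger parallel gripper is mounted at the origin on a cart in front of the work surface, level with it; the furniture and walls round the work are solid. World frame = base frame: x ahead of the robot, y to its left, z up, the work surface at z = 0. Lengths are in m, angles in degrees, forces in N, time in s.
With the tool pointing down it reaches from about 0.275 to 0.825 m from the base axis. Payload 5.2 kg.
Tool frame: the origin (TCP) lies midway between the tips of the shut fingers; the grasp point (between the pads) lies robot.hold_point_z behind it (robot.hold_point_z is the distance from the TCP to the grasp point, in m); z points along the fingers, y is the line along which they close (so a half turn about z gives the same grasp; the last joint's range is limited). The gripper opens to 93 mm and grips with 3 to 60 N. Pads are 15 mm wide; open, the fingers measure 128 mm over their backs; the gripper's body (75 mm by 188 mm) begins 65 mm behind the grasp point.
Start: joints at [-86.906, 14.817, 87.949, -0, 77.235, -11.62], TCP at [0.14, -0.532, 0.192] pointing down, gripper open.
Joint ranges: [-179.93, 179.93], [-52.35, 119.4], [10.71, 147.94], [-69.91, 249.91], [12.55, 155.21], [-178.61, 178.61]. Speed limits (degrees/s): [147.25, 147.25, 180, 180, 180, 180].

INTERFACE

Orientations are given as a 3x3 rotation matrix whose columns are the frame's x, y, z axes.
In Python, from cell import sensors, viewer, ticket, robot gives the robot as it stands. The module is installed in compiled form; this text tells all that it offers.
- The arm moves only by the tool carry_out, never from a script. Its argument "series" is a list of rows, each a list of 3 entries, a list of its own where there are three numbers: the shift along the tool's x, y, z in m, then the turn about the tool's z in degrees, then the opening, from 0 (shut) to 1 (fully open). In form: [[[dx, dy, dz], roll, hand], ...]. A call has 1 to 8 rows; each row shifts and turns the commanded pose from where the row before left it, along the tool's axes as they then stand; what a row does not reach is not made up. A row lasts 1/10 s, in which the tool goes at most 50 mm and 8.59 degrees, less where a joint would pass 70% of its speed; a pose out of reach is approached as far as the arm can. A call with a gripper value outside its range is refused whole. The fingers move at their own pace and stop on an object; the grip force is fixed at half the most. Time passes only in rows, so rows that do not move let the fingers close. It gives the time, the measured TCP pose, the force, the opening and the grip force at its end, in the units of the state.
- sensors.observe(): the state, without advancing time (a new reading comes with each control period).
- viewer.camera(name): name is "side" or "top"; returns the picture (400x640x3 uint8, red, green, blue); there is no depth.
- viewer.camera_info(name): a dict with "fov_y" (degrees; the focal length in pixels is half the picture's height over the tangent of half this angle, whatever the lens; pixels are square), "cx", "cy" (the principal point, pixels), "camera_from_world" (4x4, takes a point from world to camera coordinates). Camera axes: x right, y up, looking along -z (the intrinsics and any distortion apply to the point x, -y, -z); pixel columns grow to the right and rows downward; lengths in m; the calibration is good to about 2 mm. A picture is of the moment at which its call begins. camera_info takes no time and is no camera call.
- ticket.finish_job(): hands the job in; it is judged then, once.
The state is a dict: "clock": time; "qpos": joint angles; "dq": joint speeds; "effort": joint torques, N m; "ee_pos": TCP position; "ee_rot": TCP orientation; "force": force on the tool from outside, world axes, zero at the start; "torque": the same for the moment, N m; "finger_gap": finger opening in m; "grasp_force": force on a finger pad.
Only numpy, scipy, OpenCV 4.12 (cv2) and the standard library are available. Lean on these libraries where they do the work, as an engineer would, in place of code of your own. Each camera call takes 0.05 s, during which the arm holds its last target. There are 200 camera calls.

## Working session

There is one attempt and no reset: what is moved stays moved. The work goes in short steps, Python scripts to look and compute and a tool call to move; the robot and the scene stay as the last step left them, time stands still between calls to the robot, and variables do not carry over. Pictures are saved under pics/ and viewed, at most 10 in all, crops included, and the job is handed in when it is done.

Besides the shell and the picture viewer there is one more tool, called after "Request:" as name(argument=value, ...) on one line, values as JSON. carry_out: Moves the arm, as the interface text tells. Its arguments: {"type":"object","properties":{"series":{"type":"array","items":{"type":"array"}}},"required":["series"]}

```bash
mkdir -p pics
python3 - <<'E'
from cell import sensors, viewer, robot
import cv2, numpy as np
np.set_printoptions(precision=4,suppress=True)
print(sensors.observe())
print(robot.hold_point_z)
for n in ("top","side"):
    im=viewer.camera(n); cv2.imwrite(f"pics/{n}0.png",im[:,:,::-1]); print(n,viewer.camera_info(n))
E
```

```text
{'clock': 0.0, 'qpos': array([-86.906 ,  14.8615,  88.0098,  -0.0008,  77.2328, -11.6208]), 'dq': array([-0.0997, -0.0846, -0.0545, -0.0464,  0.0285,  0.1414]), 'effort': array([ -0.002 , -43.7305, -28.4003,   0.0718,   0.0415,  -0.0001]), 'ee_pos': array([ 0.1397, -0.5314,  0.1909]), 'ee_rot': array([[ 0.9672,  0.254 , -0.0001],
       [ 0.254 , -0.9672,  0.0018],
       [ 0.0004, -0.0018, -1.    ]]), 'force': array([-0.2342, -0.3121,  0.422 ]), 'torque': array([0.0128, 0.0249, 0.0003]), 'grasp_force': 0.0, 'finger_gap': 0.09299643698628303}
0.0188
top {'fov_y': 48.184747429276534, 'cx': 312.01951274428603, 'cy': 204.28542322258207, 'camera_from_world': array([[-0.0136, -0.9997,  0.0202,  0.1224],
       [ 0.9976, -0.0122,  0.0675, -0.5307],
       [-0.0672,  0.0211,  0.9975, -1.0043],
       [ 0.    ,  0.    ,  0.    ,  1.    ]])}
side {'fov_y': 48.81470646315943, 'cx': 319.5648377816426, 'cy': 195.86689654868366, 'camera_from_world': array([[-0.9297, -0.3682,  0.0116,  0.5537],
       [ 0.2424, -0.5877,  0.7719, -0.1118],
       [-0.2774,  0.7204,  0.6356, -0.8457],
       [ 0.    ,  0.    ,  0.    ,  1.    ]])}
```

View pics/top0.png

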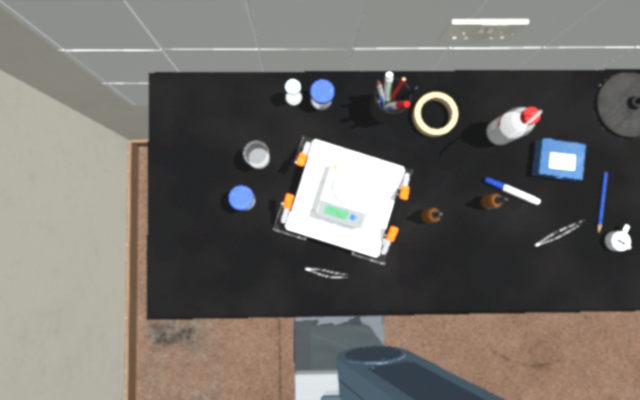

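View pics/side0.png

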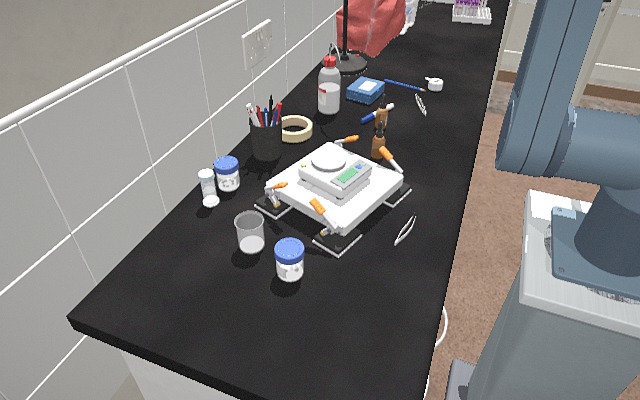

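The top view shows the slab with corners near (313,140), (408,167), (382,256) and (287,228). The orange grips are at (302,159), (288,201), (405,193) and (392,234), and the dropper at (431,215). The side view shows all four levers standing up.

```bash
cat > h.py <<'E'
import cv2, numpy as np
from cell import sensors, viewer, robot
np.set_printoptions(precision=4,suppress=True)
def cam(n):
    I=viewer.camera_info(n); T=np.array(I["camera_from_world"]); f=200/np.tan(np.radians(I["fov_y"])/2)
    return T,f,I["cx"],I["cy"]
def ray(n,p):
    T,f,cx,cy=cam(n); d=np.array([(p[0]-cx)/f,-(p[1]-cy)/f,-1.])
    return -T[:3,:3].T@T[:3,3], T[:3,:3].T@d
def onz(n,p,z):
    o,d=ray(n,p); return o+d*(z-o[2])/d[2]
def proj(n,P):
    T,f,cx,cy=cam(n); c=T[:3,:3]@P+T[:3,3]; return np.array([cx+f*c[0]/-c[2], cy-f*c[1]/-c[2]])
def tri(p,q):
    A=[];b=[]
    for n,x in(("top",p),("side",q)):
        o,d=ray(n,x); d/=np.linalg.norm(d); M=np.eye(3)-np.outer(d,d); A.append(M); b.append(M@o)
    return np.linalg.lstsq(np.vstack(A),np.hstack(b),rcond=None)[0]
def orange(im,lo=(8,150,120),hi=(20,255,255)):
    m=cv2.inRange(cv2.cvtColor(im,cv2.COLOR_BGR2HSV),lo,hi)
    n,l,s,c=cv2.connectedComponentsWithStats(m)
    return [(c[i],s[i]) for i in range(1,n) if s[i,4]>25]
E
python3 - <<'E'
from h import *
t=cv2.imread("pics/top0.png"); s=cv2.imread("pics/side0.png")
m=cv2.inRange(cv2.cvtColor(t,cv2.COLOR_BGR2HSV),(0,0,150),(179,60,255)); m[:,:270]=0;m[:,420:]=0;m[:130]=0;m[262:]=0
m=cv2.morphologyEx(m,cv2.MORPH_OPEN,np.ones((7,7)))
c=max(cv2.findContours(m,0,2)[0],key=cv2.contourArea)
W=np.array([onz("top",p[0]+0.0,.054)[:2] for p in c])
r=cv2.minAreaRect((W*1000).astype(np.float32)); print("slab",r); print(cv2.boxPoints(r))
for n,im in(("top",t),("side",s)):
    for c,st in orange(im): print(n,c,st[:5],onz(n,c,.088))
E
```

```text
slab ((543.7243041992188, 42.380226135253906), (245.18902587890625, 213.91741943359375), 71.59721374511719)
[[ 403.5329  -40.1785]
 [ 606.5107 -107.7112]
 [ 683.9156  124.939 ]
 [ 480.9379  192.4717]]
top [299.1111 156.1111] [297 152   5  10  27] [0.631  0.1432 0.088 ]
top [302.    162.075] [296 155  11  12  40] [0.6181 0.1372 0.088 ]
top [404.4405 193.5357] [399 186  11  15  84] [ 0.548  -0.0806  0.088 ]
top [288.0614 200.2632] [283 193  11  16 114] [0.5366 0.1678 0.088 ]
top [494.  199.9] [491 194   8  13  50] [ 0.5321 -0.2729  0.088 ]
top [431.1707 214.439 ] [429 208   7  13  41] [ 0.5027 -0.1366  0.088 ]
top [392.1721 232.5656] [386 225  13  17 122] [ 0.4652 -0.0522  0.088 ]
side [351.3148 138.3333] [345 135  14   7  54] [ 0.5473 -0.0691  0.088 ]
side [384.6909 154.2364] [378 146  15  15  55] [ 0.461  -0.0362  0.088 ]
side [279.2564 185.5385] [273 183  15   6  39] [0.6223 0.1479 0.088 ]
side [316.8971 206.4265] [310 199  15  16  68] [0.5316 0.1776 0.088 ]
```

Run:
```python
import cv2
t=cv2.imread("pics/top0.png")[130:270,265:445]; cv2.imwrite("pics/tc.png",cv2.resize(t,None,fx=4.2,fy=4.2,interpolation=cv2.INTER_CUBIC))
s=cv2.imread("pics/side0.png")[120:260,240:420]; cv2.imwrite("pics/sc.png",cv2.resize(s,None,fx=4.2,fy=4.2,interpolation=cv2.INTER_CUBIC))
```

```text
(no output)
```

View pics/tc.png

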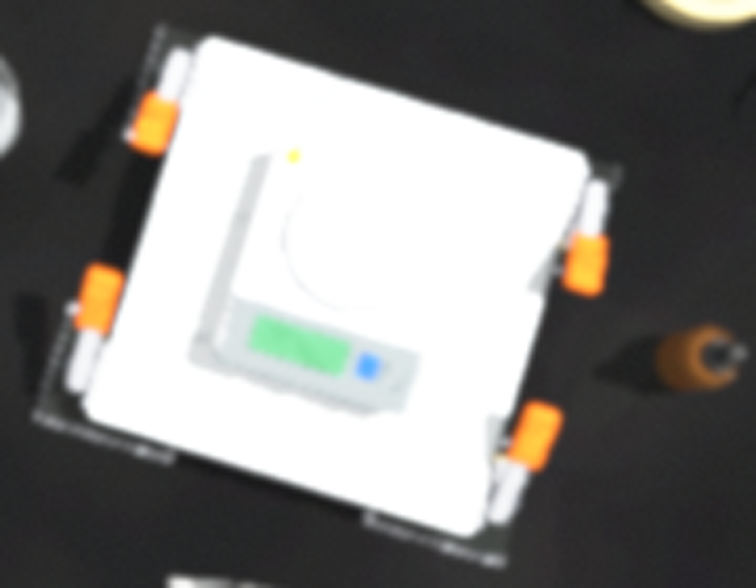

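View pics/sc.png

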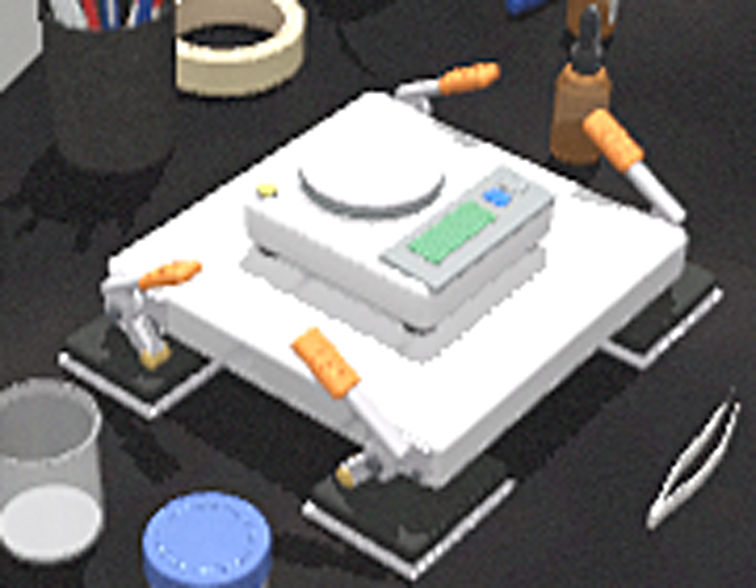

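The top crop shows slab top corners near (200,35), (592,152), (480,540) and (82,418). The side crop puts them at about (107,258), (375,90), (690,232) and (437,447), in the order far left, far right, near right, near left. All four orange grips are clear in both crops.

Run:
```python
from h import *
k=4.2
T=np.array([(80,418),(482,541),(198,34),(593,152)])/k+[265,130]   # corners 1,2,3,4
S=np.array([(437,452),(692,231),(105,258),(375,90)])/k+[240,120]
M=105*np.array([[-1,1],[-1,-1],[1,1],[1,-1]])/1000
def fit(P):
    a=M@np.array([1,1j]); b=P@np.array([1,1j]); c=b.mean(); w=np.vdot(a,b-c)/np.vdot(a,a)
    print("centre",c,"yaw",np.angle(w),"scale",abs(w),"res",np.abs(b-c-a*w/abs(w)));
    return np.array([c.real,c.imag]),np.angle(w)
A=np.array([onz("top",p,.054)[:2] for p in T]); B=np.array([onz("side",p,.054)[:2] for p in S])
fit(A);fit(B)
X=np.array([tri(p,q) for p,q in zip(T,S)]); print(X); fit(X[:,:2])
G=np.array([(98,300),(534,437),(154,122),(587,264)])/k+[265,130]
H=np.array([(325,362),(612,138),(170,274),(470,78)])/k+[240,120]
print("grips\n",np.array([tri(p,q) for p,q in zip(G,H)]))
D=tri(np.array((730,350))/k+[265,130],np.array((590,12))/k+[240,120]);print("dropper top",D)
```

```text
centre (0.5431586314617158+0.04199467540761305j) yaw -0.3061446415293667 scale 1.0265234287267089 res [0.0045 0.0048 0.0042 0.0043]
centre (0.5425251089412941+0.042806527792056015j) yaw -0.3250045425117451 scale 0.9991457830788096 res [0.0018 0.0031 0.0008 0.0027]
[[ 0.476   0.1785  0.0551]
 [ 0.4096 -0.0305  0.0511]
 [ 0.6746  0.1136  0.0586]
 [ 0.6111 -0.0958  0.0488]]
centre (0.5428126173822059+0.04145554174400169j) yaw -0.3077765499625932 scale 1.022404843356388 res [0.0053 0.0039 0.0039 0.0053]
grips
 [[ 0.5347  0.1675  0.0794]
 [ 0.4623 -0.0535  0.0804]
 [ 0.6254  0.1377  0.0805]
 [ 0.5502 -0.0837  0.0783]]
dropper top [ 0.5038 -0.1516  0.0934]
```

Request:
carry_out(series=[[[0,0,0],8.2,0],[[0,0,0],8.2,0],[[0,0,0],8.2,0],[[0,0,0],8.2,0],[[0.0085,-0.04,0],0,0],[[0.0085,-0.04,0],0,0],[[0.0085,-0.04,0],0,0],[[0.0085,-0.04,0],0,0]])

```text
clock: 0.9
ee_pos: [0.2221, -0.3887, 0.1913]
ee_rot: [[0.95, -0.311, -0.0], [-0.311, -0.95, 0.001], [-0.0, -0.001, -1.0]]
force: [0.6, -0.5, 0.5]
finger_gap: 0.0332
grasp_force: 0.0
```

Request:
carry_out(series=[[[0.008,-0.04,0],0,0],[[0.008,-0.04,0],0,0],[[0.008,-0.04,0],0,0],[[0.008,-0.04,0],0,0],[[0.008,-0.04,0.01],0,0],[[0.008,-0.04,0.01],0,0],[[0.008,-0.04,0.01],0,0],[[0.008,-0.04,0.01],0,0]])

```text
clock: 1.7
ee_pos: [0.3822, -0.1044, 0.1513]
ee_rot: [[0.951, -0.311, 0.0], [-0.311, -0.951, -0.0], [0.0, 0.0, -1.0]]
force: [-0.1, -0.3, -0.3]
finger_gap: 0.0007
grasp_force: 0.0
```

Request:
carry_out(series=[[[0.008,-0.035,0.01],0,0],[[0.008,-0.035,0.01],0,0],[[0.006,-0.034,0.01],0,0],[[0,0,0.02],0,0],[[0,0,0.02],0,0],[[0,0,0],0,0],[[0,0,0],0,0]])

```text
clock: 2.4
ee_pos: [0.4347, -0.014, 0.0817]
ee_rot: [[0.951, -0.311, -0.001], [-0.311, -0.951, 0.0], [-0.001, 0.0, -1.0]]
force: [-0.0, 0.8, 0.8]
finger_gap: 0.0004
grasp_force: 0.0
```

Run:
```python
from h import *
print(sensors.observe())
for n in ("top","side"): cv2.imwrite(f"pics/{n}1.png",viewer.camera(n)[:,:,::-1])
p=[cv2.resize(cv2.imread(f"pics/{n}1.png")[y:y+150,250:430],None,fx=2.2,fy=2.2) for n,y in(("top",125),("side",110))]
cv2.imwrite("pics/c1.png",np.hstack(p))
```

```text
{'clock': 2.4, 'qpos': array([-16.6019,   9.5741, 111.8095,   0.0001,  58.6893,  91.4889]), 'dq': array([-0.4481, -1.0226, -1.2131, -0.025 , -0.022 ,  0.0526]), 'effort': array([  0.2446, -32.6475, -22.7712,   0.0216,  -0.066 ,  -0.0004]), 'ee_pos': array([ 0.4347, -0.014 ,  0.0817]), 'ee_rot': array([[ 0.9506, -0.3105, -0.0012],
       [-0.3105, -0.9506,  0.0004],
       [-0.0013,  0.    , -1.    ]]), 'force': array([-0.0057,  0.7818,  0.8131]), 'torque': array([0.0708, 0.0254, 0.0214]), 'grasp_force': 0.0, 'finger_gap': 0.00036530120226751963}
```

View pics/c1.png

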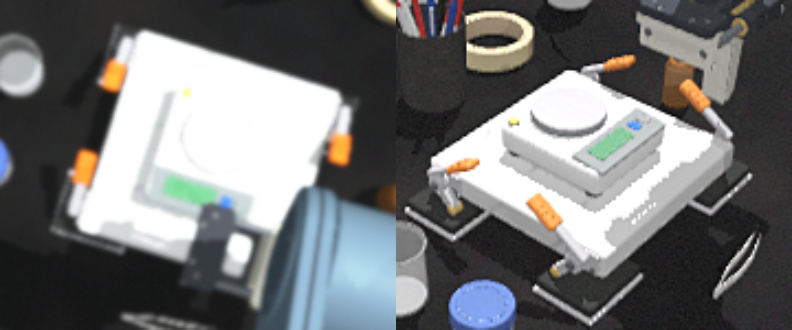

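Run:
```python
from h import *
P=sensors.observe()["ee_pos"]
for n in("top","side"):
    for z in (0,.1,.2): print(n,z,proj(n,P+[0,0,z]))
    print(proj(n,np.array([.436,-.013,.054])))
c=[cv2.imread(f"pics/{n}1.png")[y:y+200,x:x+220] for n,y,x in(("top",150,270),("side",60,310))]
cv2.imwrite("pics/c2.png",cv2.resize(np.hstack(c),None,fx=1.8,fy=1.8))
```

```text
top 0 [374.3698 246.7128]
top 0.1 [382.7346 248.1389]
top 0.2 [393.3189 249.9433]
[371.6029 246.2509]
side 0 [393.412  164.3352]
side 0.1 [399.4594 122.4912]
side 0.2 [406.4709  73.9764]
[391.5383 175.6437]
```

View pics/c2.png

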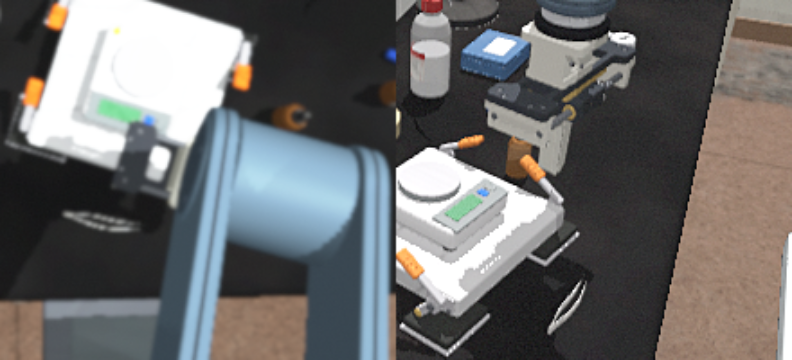

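In the side view the finger tip sits about 10 px above where the reported TCP projects. I'll zoom in on it before descending.

Run:
```python
from h import *
im=cv2.imread("pics/side1.png")[110:200,350:440]
a=cv2.resize(im,None,fx=6,fy=6,interpolation=cv2.INTER_CUBIC)
P=sensors.observe()["ee_pos"]
for Q,c in((P,(0,0,255)),(np.array([.436,-.013,.054]),(255,0,0))):
    u=(proj("side",Q)-[350,110]+.5)*6; cv2.circle(a,tuple(int(v) for v in u),4,c,-1)
cv2.imwrite("pics/c3.png",a)
```

```text
(no output)
```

View pics/c3.png

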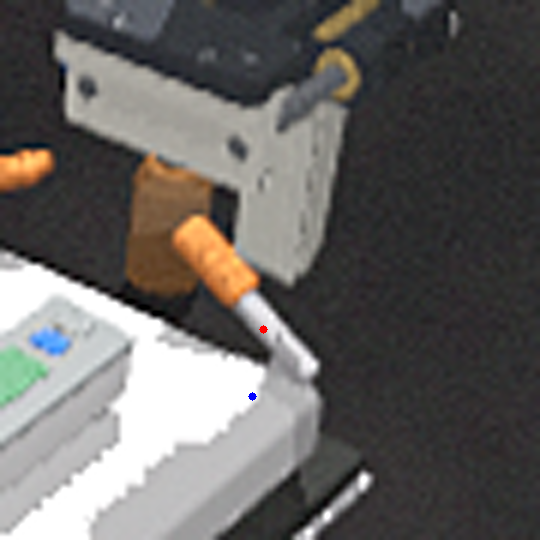

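Run:
```python
from h import *
s=sensors.observe();P=s["ee_pos"];R=s["ee_rot"]
for sx in(-1,1):
  for sy in(-1,1):
    for z in (-.084,-.15):
      Q=P+R@np.array([sx*.0375,sy*.094,z]); print(sx,sy,z,"top",proj("top",Q),"side",proj("side",Q))
for sx in(-1,1):
  for sy in(-1,1):
    Q=P+R@np.array([sx*.0075,sy*.0175,0]); print("tip",sx,sy,"side",proj("side",Q), "crop",(proj("side",Q)-[350,110]+.5)*6)
print(proj("top",np.array([0,0,0.])))
```

```text
-1 -1 -0.084 top [329.2948 252.0227] side [388.5879 157.1432]
-1 -1 -0.15 top [331.4509 253.5149] side [392.9221 125.2521]
-1 1 -0.084 top [422.0756 281.0605] side [438.2936 117.9006]
-1 1 -0.15 top [431.8767 284.9455] side [444.4728  88.2473]
1 -1 -0.084 top [340.6768 215.0411] side [355.0474 142.4016]
1 -1 -0.15 top [343.7506 213.4968] side [357.401  111.1996]
1 1 -0.084 top [432.9079 243.8999] side [406.8251 106.4282]
1 1 -0.15 top [443.5327 244.7178] side [411.2921  77.4397]
tip -1 -1 side [391.9358 169.4433] crop [254.6151 359.6599]
tip -1 1 side [400.893  162.0355] crop [308.3582 315.2133]
tip 1 -1 side [385.8197 166.669 ] crop [217.9184 343.0142]
tip 1 1 side [394.8437 159.3808] crop [272.0624 299.2847]
[366.5284 440.6496]
```

The mismatch points back along the last motion, so the images may lag. I'll re-shoot now that the arm is at rest.

Run:
```python
from h import *
for i in range(3): im=viewer.camera("side")[:,:,::-1]
top=viewer.camera("top")[:,:,::-1]
print(sensors.observe()["clock"], sensors.observe()["ee_pos"])
d=[np.abs(im.astype(int)-cv2.imread("pics/side1.png")).max(2)>40, np.abs(top.astype(int)-cv2.imread("pics/top1.png")).max(2)>40]
print([x.sum() for x in d])
cv2.imwrite("pics/side2.png",im)
a=cv2.resize(np.ascontiguousarray(im[110:200,350:440]),None,fx=6,fy=6,interpolation=cv2.INTER_CUBIC)
b=cv2.resize(np.ascontiguousarray(top[180:280,330:430]),(250,250))
b=cv2.copyMakeBorder(b,0,290,0,0,cv2.BORDER_CONSTANT)
cv2.imwrite("pics/c4.png",np.hstack([a,b]))
```

```text
2.7 [ 0.4356 -0.0145  0.0825]
[np.int64(162), np.int64(96)]
```

View pics/c4.png

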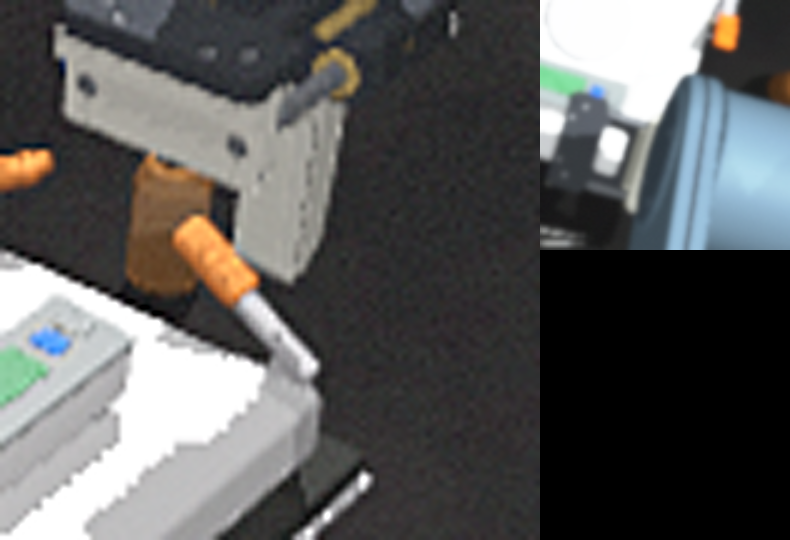

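Request:
carry_out(series=[[[0,0,0.006],0,0],[[0,0,0.006],0,0],[[0,0,0.006],0,0],[[0,0,0.003],0,0],[[0,0,0.002],0,0],[[0,0,0.002],0,0]])

```text
clock: 3.3
ee_pos: [0.4351, -0.014, 0.0565]
ee_rot: [[0.951, -0.31, -0.0], [-0.31, -0.951, 0.0], [-0.0, 0.0, -1.0]]
force: [-0.5, 0.3, -0.1]
finger_gap: 0.0006
grasp_force: 0.0
```

Request:
carry_out(series=[[[0,0,0.001],0,0],[[0,0,0.001],0,0],[[0,0,0.001],0,0],[[0,0,0],0,0]])

```text
clock: 3.7
ee_pos: [0.4351, -0.0141, 0.0537]
ee_rot: [[0.951, -0.311, -0.0], [-0.311, -0.951, 0.0], [-0.0, -0.0, -1.0]]
force: [-0.5, 0.5, 0.8]
finger_gap: 0.0007
grasp_force: 0.0
```

Request:
carry_out(series=[[[0,0,0.001],0,0],[[0,0,0.001],0,0],[[0,0,0.001],0,0],[[0,0,0],0,0]])

```text
clock: 4.1
ee_pos: [0.435, -0.014, 0.0506]
ee_rot: [[0.951, -0.31, -0.0], [-0.31, -0.951, 0.0], [-0.0, -0.0, -1.0]]
force: [0.5, -0.5, 0.2]
finger_gap: 0.0006
grasp_force: 0.0
```

Request:
carry_out(series=[[[0,0,0.002],0,0],[[0,0,0.002],0,0],[[0,0,0.002],0,0],[[0,0,0],0,0]])

```text
clock: 4.5
ee_pos: [0.4348, -0.014, 0.0444]
ee_rot: [[0.951, -0.31, -0.001], [-0.31, -0.951, 0.0], [-0.001, 0.0, -1.0]]
force: [-0.1, 0.0, 0.4]
finger_gap: 0.0005
grasp_force: 0.0
```

Run:
```python
from h import *
im=viewer.camera("side")[:,:,::-1]; cv2.imwrite("pics/side3.png",im)
s=sensors.observe(); print(s["ee_pos"],s["force"])
a=cv2.resize(np.ascontiguousarray(im[110:200,350:440]),None,fx=6,fy=6,interpolation=cv2.INTER_CUBIC)
cv2.imwrite("pics/c5.png",a)
```

```text
[ 0.4349 -0.014   0.0446] [-0.2253 -0.1775  0.4969]
```

View pics/c5.png

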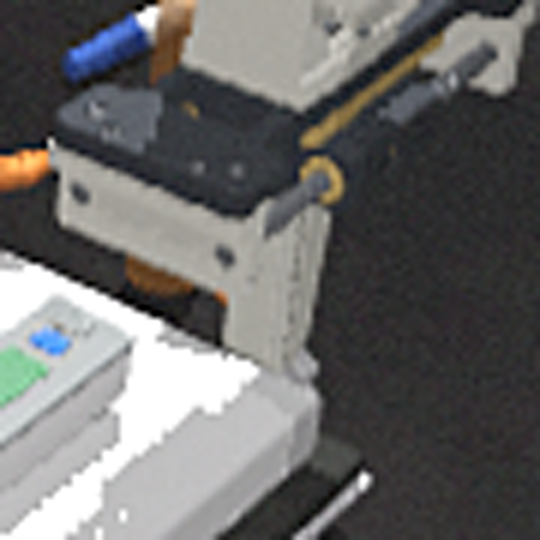

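The fingertips are over corner 2 and still about 10 mm or more above the slab. They pass in front of the lever, so they are clear of it. I'll keep descending.

Request:
carry_out(series=[[[0,-0.004,0.002],0,0],[[0,0,0.002],0,0],[[0,0,0.002],0,0],[[0,0,0],0,0]])

```text
clock: 4.95
ee_pos: [0.4361, -0.0101, 0.0384]
ee_rot: [[0.951, -0.31, -0.001], [-0.31, -0.951, 0.0], [-0.001, 0.0, -1.0]]
force: [-0.6, 0.6, 0.1]
finger_gap: 0.0006
grasp_force: 0.0
```

Request:
carry_out(series=[[[0,0,0.001],0,0],[[0,0,0.001],0,0],[[0,0,0.001],0,0],[[0,0,0],0,0]])

```text
clock: 5.35
ee_pos: [0.4362, -0.0103, 0.0356]
ee_rot: [[0.951, -0.31, -0.0], [-0.31, -0.951, 0.0], [-0.0, -0.0, -1.0]]
force: [-0.2, 1.0, -0.1]
finger_gap: 0.0001
grasp_force: 0.0
```

Request:
carry_out(series=[[[0,0,0.001],0,0],[[0,0,0.001],0,0],[[0,0,0.001],0,0],[[0,0,0],0,0]])

```text
clock: 5.75
ee_pos: [0.4362, -0.0102, 0.0326]
ee_rot: [[0.951, -0.31, -0.0], [-0.31, -0.951, 0.0], [-0.0, 0.0, -1.0]]
force: [-0.1, -0.1, 0.1]
finger_gap: 0.0004
grasp_force: 0.0
```

Request:
carry_out(series=[[[0,0,0.001],0,0],[[0,0,0.001],0,0],[[0,0,0.001],0,0],[[0,0,0],0,0]])

```text
clock: 6.15
ee_pos: [0.4362, -0.0102, 0.0296]
ee_rot: [[0.951, -0.31, -0.0], [-0.31, -0.951, 0.0], [-0.0, 0.0, -1.0]]
force: [0.1, 0.4, 1.6]
finger_gap: 0.0004
grasp_force: 0.0
```

Request:
carry_out(series=[[[0,0,0.001],0,0],[[0,0,0],0,0]])

```text
clock: 6.35
ee_pos: [0.4362, -0.0102, 0.0286]
ee_rot: [[0.951, -0.31, -0.0], [-0.31, -0.951, 0.0], [-0.0, -0.0, -1.0]]
force: [0.8, 0.3, 0.2]
finger_gap: 0.0004
grasp_force: 0.0
```

Request:
carry_out(series=[[[0,0,0.001],0,0],[[0,0,0],0,0]])

```text
clock: 6.55
ee_pos: [0.4362, -0.0103, 0.0277]
ee_rot: [[0.951, -0.31, -0.0], [-0.31, -0.951, 0.0], [-0.0, 0.0, -1.0]]
force: [-0.1, 0.4, -0.0]
finger_gap: 0.0006
grasp_force: 0.0
```

Run:
```python
from h import *
im=viewer.camera("side")[:,:,::-1]; cv2.imwrite("pics/side4.png",im); t=viewer.camera("top")[:,:,::-1]; cv2.imwrite("pics/top4.png",t)
b=cv2.imread("pics/side0.png"); g=lambda x: cv2.GaussianBlur(x,(3,3),0).astype(int)
d=np.abs(g(im)-g(b)).max(2)
print("corner3 region diff",d[165:215,255:300].mean(),d[165:215,255:300].max(),"elsewhere",d[200:240,280:340].mean(),d[200:240,280:340].max())
m=d>35
for r in range(150,196): 
    x=np.where(m[r,370:430])[0]
    if len(x): print(r,x.min()+370,x.max()+370,len(x))
print(sensors.observe()["ee_pos"],sensors.observe()["force"],sensors.observe()["effort"])
for n in("side",): print(proj(n,np.array([.436,-.0103,.054])))
```

```text
corner3 region diff 5.656 13 elsewhere 6.472916666666666 13
150 370 404 28
151 370 403 30
152 370 402 33
153 370 402 33
154 370 402 33
155 370 402 33
156 370 402 33
157 370 401 32
158 370 401 31
159 370 401 31
160 370 401 31
161 372 401 28
162 374 400 26
163 376 400 23
164 378 400 21
165 381 400 18
166 383 398 15
167 385 400 15
168 388 401 13
169 386 402 14
170 386 402 12
171 385 402 16
172 385 402 18
173 385 401 17
174 385 402 18
175 386 403 18
176 386 403 18
177 381 403 21
178 380 402 22
179 378 402 23
180 378 401 22
181 377 398 22
182 375 397 23
183 375 396 22
184 372 394 23
185 372 393 22
186 370 392 23
187 370 401 23
188 370 403 24
189 370 405 25
190 370 404 22
191 370 403 20
192 370 402 18
193 370 401 16
194 370 383 14
195 370 405 15
[ 0.4363 -0.0102  0.0277] [ 0.4649  0.2901 -0.2478] [ -0.0005 -35.3719 -20.5631   0.0091  -0.0804  -0.    ]
[391.221  176.3461]
```

Request:
carry_out(series=[[[0,0,0.001],0,0],[[0,0,0.001],0,0],[[0,0,0],0,0]])

```text
clock: 6.95
ee_pos: [0.4365, -0.0103, 0.0272]
ee_rot: [[0.951, -0.31, 0.001], [-0.31, -0.951, -0.0], [0.001, 0.0, -1.0]]
force: [-4.9, 0.9, 18.0]
finger_gap: 0.0007
grasp_force: 9.1
```

Request:
carry_out(series=[[[0,0,0.001],0,0],[[0,0,0.001],0,0],[[0,0,0],0,0]])

```text
clock: 7.25
ee_pos: [0.4367, -0.0105, 0.0271]
ee_rot: [[0.951, -0.31, 0.001], [-0.31, -0.951, -0.001], [0.002, 0.001, -1.0]]
force: [-10.7, 1.0, 39.6]
finger_gap: 0.0005
grasp_force: 20.1
```

Firm contact: corner 2 doesn't give, and contact is at a reported z of about 0.0275, so the tip sits about 26.5 mm above the reported TCP. Backing off.

Request:
carry_out(series=[[[0,0,-0.004],0,0],[[0,0,-0.02],0,0],[[0,0,-0.03],0,0],[[0,0,0],0,0]])

```text
clock: 7.65
ee_pos: [0.439, -0.011, 0.0808]
ee_rot: [[0.951, -0.31, 0.006], [-0.31, -0.951, -0.002], [0.007, -0.0, -1.0]]
force: [-0.0, 0.2, 0.6]
finger_gap: 0.0006
grasp_force: 0.0
```

Run:
```python
from h import *
im=cv2.imread("pics/side4.png")[120:200,350:430]; k=7
a=cv2.resize(im,None,fx=k,fy=k,interpolation=cv2.INTER_CUBIC)
c,s=np.cos(-.313),np.sin(-.313)
def W(x,y,z): return np.array([.543+c*x-s*y,.042+s*x+c*y,z])
def px(P): return tuple(int(v) for v in (proj("side",P)-[350,120]+.5)*k)
for x in (-.105,-.085,-.065): cv2.line(a,px(W(x,-.065,.054)),px(W(x,-.105,.054)),(0,0,255),1)
for y in (-.105,-.085,-.065): cv2.line(a,px(W(-.105,y,.054)),px(W(-.065,y,.054)),(0,200,0),1)
cv2.imwrite("pics/c6.png",a)
P=np.array([.4365,-.0103]); d=P-[.543,.042]; print("slab frame of ee",c*d[0]+s*d[1],-s*d[0]+c*d[1])
```

```text
slab frame of ee -0.08522168689568373 -0.08255182664638047
```

View pics/c6.png

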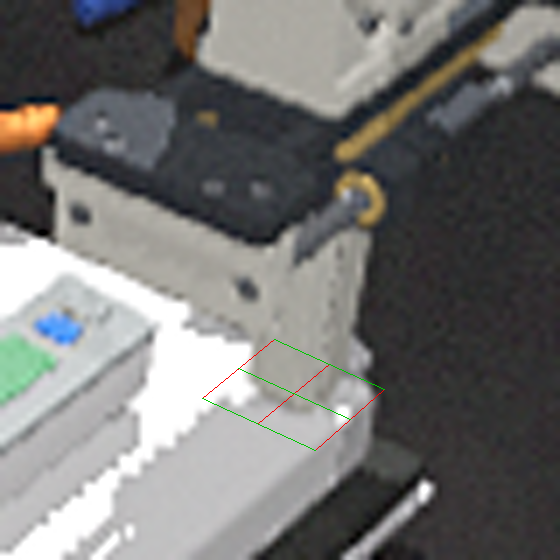

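Corner 2 is firm. The view shows the tip landing inside the predicted corner grid, near its centre at crop (297,393), so the lateral aim is good. Next is corner 1.

Request:
carry_out(series=[[[0,-0.034,0],0,0],[[0,-0.034,0],0,0],[[0,-0.034,0],0,0],[[0,-0.034,0],0,0],[[0,-0.032,0],0,0],[[0,0,0.02],0,0],[[0,0,0.018],0,0],[[0,0,0.004],0,0]])

```text
clock: 8.45
ee_pos: [0.4863, 0.1496, 0.0332]
ee_rot: [[0.951, -0.31, -0.005], [-0.31, -0.951, -0.0], [-0.004, 0.002, -1.0]]
force: [-0.2, -0.7, 0.8]
finger_gap: 0.0006
grasp_force: 0.0
```

Request:
carry_out(series=[[[0,0,0.002],0,0],[[0,0,0.001],0,0],[[0,0,0],0,0],[[0,0,0],0,0]])

```text
clock: 8.85
ee_pos: [0.4891, 0.1493, 0.0334]
ee_rot: [[0.95, -0.311, 0.001], [-0.311, -0.95, 0.0], [0.001, -0.001, -1.0]]
force: [-0.1, 0.7, -0.3]
finger_gap: 0.0004
grasp_force: 0.0
```

Request:
carry_out(series=[[[0,0,0.0015],0,0],[[0,0,0.0015],0,0],[[0,0,0.0015],0,0],[[0,0,0.001],0,0],[[0,0,0],0,0]])

```text
clock: 9.35
ee_pos: [0.4884, 0.1494, 0.0274]
ee_rot: [[0.951, -0.31, -0.0], [-0.31, -0.951, -0.0], [-0.0, 0.0, -1.0]]
force: [-1.4, -0.8, 2.5]
finger_gap: 0.0003
grasp_force: 1.4
```

Request:
carry_out(series=[[[0,0,0.001],0,0],[[0,0,0],0,0]])

```text
clock: 9.55
ee_pos: [0.4884, 0.1494, 0.0273]
ee_rot: [[0.951, -0.31, 0.0], [-0.31, -0.951, -0.0], [0.0, 0.0, -1.0]]
force: [-3.5, -0.8, 11.0]
finger_gap: 0.0003
grasp_force: 5.8
```

Corner 1 is firm (11 N, sank about 0.1 mm). Next is corner 3.

Request:
carry_out(series=[[[0,0,-0.02],0,0],[[0,0,-0.03],0,0],[[0.034,0,0],0,0],[[0.034,0,0],0,0],[[0.034,0,0],0,0],[[0.034,0,0],0,0],[[0.034,0,0],0,0],[[0,0,0.02],0,0]])

```text
clock: 10.35
ee_pos: [0.6567, 0.0946, 0.0585]
ee_rot: [[0.95, -0.312, 0.009], [-0.312, -0.95, -0.001], [0.009, -0.002, -1.0]]
force: [-0.2, 0.1, 0.1]
finger_gap: 0.0008
grasp_force: 0.0
```

Request:
carry_out(series=[[[0,0,0.015],0,0],[[0,0,0.005],0,0],[[0,0,0.003],0,0],[[0,0,0.002],0,0],[[0,0,0],0,0],[[0,0,0.002],0,0],[[0,0,0],0,0]])

```text
clock: 11.05
ee_pos: [0.6502, 0.0968, 0.0297]
ee_rot: [[0.951, -0.31, 0.001], [-0.31, -0.951, 0.0], [0.001, -0.0, -1.0]]
force: [0.3, 0.3, 0.1]
finger_gap: 0.0006
grasp_force: 0.0
```

Request:
carry_out(series=[[[0,0,0.001],0,0],[[0,0,0.001],0,0],[[0,0,0],0,0]])

```text
clock: 11.35
ee_pos: [0.6502, 0.0966, 0.0274]
ee_rot: [[0.951, -0.311, 0.0], [-0.311, -0.951, 0.0], [0.0, -0.0, -1.0]]
force: [-0.3, -0.1, 0.9]
finger_gap: 0.0007
grasp_force: 0.5
```

Request:
carry_out(series=[[[0,0,0.001],0,0],[[0,0,0],0,0]])

```text
clock: 11.55
ee_pos: [0.6503, 0.0966, 0.0273]
ee_rot: [[0.951, -0.31, 0.001], [-0.31, -0.951, -0.0], [0.001, -0.0, -1.0]]
force: [-3.0, -0.6, 5.7]
finger_gap: 0.0006
grasp_force: 3.3
```

Request:
carry_out(series=[[[0,0,0.0005],0,0],[[0,0,0],0,0]])

```text
clock: 11.75
ee_pos: [0.6503, 0.0966, 0.0273]
ee_rot: [[0.951, -0.31, 0.001], [-0.31, -0.951, -0.0], [0.001, -0.0, -1.0]]
force: [-3.2, 0.4, 9.4]
finger_gap: 0.0006
grasp_force: 4.6
```

Corner 3 is firm too. Next is corner 4.

Request:
carry_out(series=[[[0,0,-0.02],0,0],[[0,0,-0.03],0,0],[[0,0.034,0],0,0],[[0,0.034,0],0,0],[[0,0.034,0],0,0],[[0,0.034,0],0,0],[[0,0.034,0],0,0],[[0,0,0.02],0,0]])

```text
clock: 12.55
ee_pos: [0.5986, -0.0696, 0.0582]
ee_rot: [[0.949, -0.314, 0.005], [-0.314, -0.949, -0.003], [0.006, 0.001, -1.0]]
force: [0.7, 0.1, -0.0]
finger_gap: 0.0004
grasp_force: 0.0
```

Request:
carry_out(series=[[[0,0,0.015],0,0],[[0,0,0.005],0,0],[[0,0,0.003],0,0],[[0,0,0.002],0,0],[[0,0,0],0,0],[[0,0,0.002],0,0],[[0,0,0],0,0]])

```text
clock: 13.25
ee_pos: [0.5975, -0.0648, 0.029]
ee_rot: [[0.951, -0.31, 0.0], [-0.31, -0.951, -0.0], [0.0, -0.0, -1.0]]
force: [-0.1, -0.2, 0.1]
finger_gap: 0.0006
grasp_force: 0.0
```

Request:
carry_out(series=[[[0,0,0.001],0,0],[[0,0,0.001],0,0],[[0,0,0],0,0]])

```text
clock: 13.55
ee_pos: [0.5975, -0.065, 0.0269]
ee_rot: [[0.951, -0.31, 0.0], [-0.31, -0.951, -0.0], [0.001, -0.0, -1.0]]
force: [0.2, -0.9, 1.7]
finger_gap: 0.0006
grasp_force: 0.7
```

Request:
carry_out(series=[[[0,0,0.001],0,0],[[0,0,0.001],0,0],[[0,0,0.001],0,0],[[0,0,0],0,0]])

```text
clock: 13.95
ee_pos: [0.5979, -0.0657, 0.0241]
ee_rot: [[0.951, -0.311, 0.001], [-0.311, -0.951, -0.001], [0.002, 0.001, -1.0]]
force: [0.4, -3.2, 3.2]
finger_gap: 0.0009
grasp_force: 2.1
```

Request:
carry_out(series=[[[0,0,0.001],0,0],[[0,0,0.001],0,0],[[0,0,0],0,0],[[0,0,0],0,0]])

```text
clock: 14.35
ee_pos: [0.5981, -0.0657, 0.0227]
ee_rot: [[0.951, -0.31, 0.002], [-0.31, -0.951, -0.001], [0.002, 0.001, -1.0]]
force: [0.6, -3.8, 8.7]
finger_gap: 0.0004
grasp_force: 4.3
```

Corner 4 gives: it sank about 4.6 mm at 8.7 N. I'll let go and move above shim_4's grip.

Request:
carry_out(series=[[[0,0,-0.003],0,0],[[0,0,-0.01],0,0],[[0,0,-0.025],0,0],[[0,0,-0.025],0,0],[[-0.025,0.017,0],0,0],[[-0.025,0.016,0],0,0],[[0,0,0],0,0],[[0,0,0.005],0,0]])

```text
clock: 15.15
ee_pos: [0.5397, -0.0805, 0.0803]
ee_rot: [[0.95, -0.311, 0.001], [-0.311, -0.95, 0.0], [0.001, -0.001, -1.0]]
force: [-0.1, -0.1, -0.5]
finger_gap: 0.0006
grasp_force: 0.0
```

Run:
```python
from h import *
im=viewer.camera("side")[:,:,::-1]; cv2.imwrite("pics/side5.png",im); t=viewer.camera("top")[:,:,::-1]
print(sensors.observe()["ee_pos"])
print("side",[(c.round(1),st[4]) for c,st in orange(im)]); print("top",[(c.round(1),st[4]) for c,st in orange(t)])
```

```text
[ 0.5397 -0.0803  0.0791]
side [(array([351.4, 138.2]), np.int32(64)), (array([385.2, 153.2]), np.int32(98)), (array([279. , 185.7]), np.int32(41)), (array([317. , 205.9]), np.int32(124))]
top [(array([288. , 200.4]), np.int32(126)), (array([392.1, 232.6]), np.int32(110))]
```

Request:
carry_out(series=[[[0,0,0.003],0,0],[[0,0,0.003],0,0],[[0,0,0.002],0,0],[[0,0,0.002],0,0],[[0,0,0],0,0]])

```text
clock: 15.75
ee_pos: [0.5394, -0.0806, 0.0693]
ee_rot: [[0.951, -0.31, -0.001], [-0.31, -0.951, 0.0], [-0.001, -0.0, -1.0]]
force: [0.4, -0.2, 0.7]
finger_gap: 0.0002
grasp_force: 0.0
```

Request:
carry_out(series=[[[0,0,0.002],0,0],[[0,0,0.002],0,0],[[0,0,0.002],0,0],[[0,0,0],0,0]])

```text
clock: 16.15
ee_pos: [0.5394, -0.0809, 0.0637]
ee_rot: [[0.951, -0.31, -0.0], [-0.31, -0.951, -0.0], [-0.0, 0.0, -1.0]]
force: [-1.3, 1.0, 1.8]
finger_gap: 0.0003
grasp_force: 0.7
```

Request:
carry_out(series=[[[0,0,0.002],0,0],[[0,0,0.002],0,0],[[0,0,0.002],0,0],[[0,0,0],0,0]])

```text
clock: 16.55
ee_pos: [0.5392, -0.0809, 0.0575]
ee_rot: [[0.951, -0.31, -0.001], [-0.31, -0.951, -0.0], [-0.001, 0.0, -1.0]]
force: [-2.7, -1.1, 4.3]
finger_gap: 0.0008
grasp_force: 1.7
```

Request:
carry_out(series=[[[0,0,0.002],0,0],[[0,0,0.002],0,0],[[0,0,0.002],0,0],[[0,0,0],0,0]])

```text
clock: 16.95
ee_pos: [0.5363, -0.0797, 0.0526]
ee_rot: [[0.951, -0.31, -0.006], [-0.31, -0.951, 0.002], [-0.006, 0.0, -1.0]]
force: [-14.1, 1.9, 20.0]
finger_gap: 0.0007
grasp_force: 9.7
```

Friction is dragging the tips inward as the lever turns, so I'll follow the lever's arc.

Request:
carry_out(series=[[[-0.003,0,0],0,0],[[-0.001,0,0.001],0,0],[[-0.001,0,0.002],0,0],[[0,0,0],0,0]])

```text
clock: 17.35
ee_pos: [0.5333, -0.0781, 0.0486]
ee_rot: [[0.951, -0.31, -0.002], [-0.31, -0.951, 0.002], [-0.003, -0.001, -1.0]]
force: [-2.6, 0.0, 3.7]
finger_gap: 0.0006
grasp_force: 1.8
```

Request:
carry_out(series=[[[-0.001,0,0.002],0,0],[[-0.001,0,0.002],0,0],[[0,0,0],0,0]])

```text
clock: 17.65
ee_pos: [0.5326, -0.078, 0.0443]
ee_rot: [[0.951, -0.31, -0.001], [-0.31, -0.951, 0.001], [-0.001, -0.001, -1.0]]
force: [-0.2, 0.6, 1.7]
finger_gap: 0.0002
grasp_force: 1.2
```

Request:
carry_out(series=[[[-0.001,0,0.002],0,0],[[0,0,0.002],0,0],[[0,0,0.001],0,0],[[0,0,0],0,0]])

```text
clock: 18.05
ee_pos: [0.532, -0.0783, 0.0395]
ee_rot: [[0.951, -0.31, -0.0], [-0.31, -0.951, 0.0], [-0.0, -0.0, -1.0]]
force: [0.0, -0.4, 1.7]
finger_gap: 0.0005
grasp_force: 0.8
```

Request:
carry_out(series=[[[-0.001,0,0.002],0,0],[[0,0,0.001],0,0],[[0,0,0.001],0,0],[[0,0,0],0,0]])

```text
clock: 18.45
ee_pos: [0.5309, -0.078, 0.0356]
ee_rot: [[0.951, -0.31, -0.0], [-0.31, -0.951, 0.0], [-0.0, 0.0, -1.0]]
force: [-0.1, 0.4, 0.1]
finger_gap: 0.0003
grasp_force: 0.2
```

Request:
carry_out(series=[[[0,0,0.001],0,0],[[0,0,0.001],0,0],[[0,0,0],0,0]])

```text
clock: 18.75
ee_pos: [0.5309, -0.078, 0.0337]
ee_rot: [[0.951, -0.31, -0.0], [-0.31, -0.951, -0.0], [-0.0, 0.0, -1.0]]
force: [-0.9, 0.2, 0.4]
finger_gap: 0.0003
grasp_force: 0.4
```

Request:
carry_out(series=[[[0,0,0.001],0,0],[[0,0,0],0,0]])

```text
clock: 18.95
ee_pos: [0.531, -0.0781, 0.0334]
ee_rot: [[0.951, -0.31, 0.0], [-0.31, -0.951, -0.0], [0.0, 0.0, -1.0]]
force: [-4.1, 1.2, 7.9]
finger_gap: 0.0005
grasp_force: 3.9
```

Run:
```python
from h import *
im=viewer.camera("side")[:,:,::-1]; cv2.imwrite("pics/side6.png",im); t=viewer.camera("top")[:,:,::-1]
print(sensors.observe()["ee_pos"],sensors.observe()["force"])
print("side",[(c.round(1),st) for c,st in orange(im)]); print("top",[(c.round(1),st[4]) for c,st in orange(t)])
c,s=np.cos(-.313),np.sin(-.313)
for x,z in((.047,.085),(.026,.056)): print(proj("side",np.array([.543+c*x-s*-.115,.042+s*x-c*.115,z])))
```

```text
[ 0.531  -0.0781  0.0334] [-4.5659  1.0614  6.3576]
side [(array([354.8, 150.5]), array([348, 147,  15,   8,  44], dtype=int32)), (array([385.3, 153.1]), array([378, 146,  15,  15, 102], dtype=int32)), (array([279.2, 185.6]), array([273, 183,  15,   6,  40], dtype=int32)), (array([317.5, 206.6]), array([309, 198,  17,  17, 100], dtype=int32))]
top [(array([287.9, 200.4]), np.int32(116)), (array([391.7, 232.5]), np.int32(91))]
[350.9045 136.2382]
[357.5541 150.2352]
```

The lever has reached its flat stop (true height about 60 mm). I'll press it home a little more, then lift.

Request:
carry_out(series=[[[0,0,0.0007],0,0],[[0,0,0],0,0]])

```text
clock: 19.25
ee_pos: [0.531, -0.0781, 0.0332]
ee_rot: [[0.951, -0.31, 0.0], [-0.31, -0.951, -0.0], [0.0, 0.0, -1.0]]
force: [-5.2, 0.6, 11.5]
finger_gap: 0.0007
grasp_force: 6.0
```

Request:
carry_out(series=[[[0,0,-0.003],0,0],[[0,0,-0.02],0,0],[[0,0,-0.025],0,0],[[0,0,0],0,0]])

```text
clock: 19.65
ee_pos: [0.5339, -0.0791, 0.083]
ee_rot: [[0.951, -0.31, 0.007], [-0.31, -0.951, -0.002], [0.007, 0.0, -1.0]]
force: [0.2, -0.5, 0.5]
finger_gap: 0.0006
grasp_force: 0.0
```

Run:
```python
from h import *
im=viewer.camera("side")[:,:,::-1]; cv2.imwrite("pics/side7.png",im)
e=sensors.observe()["ee_pos"]; print(e)
print("side",[(c.round(1),st) for c,st in orange(im)])
b=cv2.imread("pics/side0.png")
# slab shift: phase correlation of balance/slab patch
for r in ((190,240,290,345),(150,195,300,370)):
    f=lambda x: cv2.cvtColor(x[r[0]:r[1],r[2]:r[3]],6).astype(np.float32)
    print(cv2.phaseCorrelate(f(b),f(np.ascontiguousarray(im))))
c,s=np.cos(-.313),np.sin(-.313); d=e[:2]-[.543,.042]; print("slab",c*d[0]+s*d[1],-s*d[0]+c*d[1])
```

```text
[ 0.5327 -0.0787  0.0813]
side [(array([356.5, 150.1]), array([348, 147,  15,   8,  55], dtype=int32)), (array([385.3, 153.4]), array([378, 146,  15,  15,  96], dtype=int32)), (array([279.2, 185.6]), array([273, 183,  15,   6,  40], dtype=int32)), (array([317., 206.]), array([310, 198,  16,  17, 126], dtype=int32))]
((-0.06011124276895785, 0.00499593852365976), 0.7658938910166423)
((0.14534938244095486, 0.5339063782072699), 0.6028191136725155)
slab 0.027364846458984106 -0.11795776004506174
```

Shim 4 lies flat and stays there: its grip is at side px (356.5,150.1), predicted (357.5,150.2). The other three grips haven't moved. Now the proof press on corner 4.

Request:
carry_out(series=[[[0.03,-0.017,0],0,0],[[0.029,-0.016,0],0,0],[[0,0,0],0,0],[[0,0,0.02],0,0],[[0,0,0.02],0,0],[[0,0,0.006],0,0],[[0,0,0.002],0,0],[[0,0,0],0,0]])

```text
clock: 20.5
ee_pos: [0.5971, -0.0651, 0.032]
ee_rot: [[0.951, -0.311, -0.0], [-0.311, -0.951, 0.0], [-0.0, 0.0, -1.0]]
force: [0.1, 0.6, -0.7]
finger_gap: 0.0002
grasp_force: 0.0
```

Request:
carry_out(series=[[[0,0,0.001],0,0],[[0,0,0.001],0,0],[[0,0,0],0,0]])

```text
clock: 20.8
ee_pos: [0.5976, -0.065, 0.0306]
ee_rot: [[0.951, -0.31, 0.001], [-0.31, -0.951, -0.0], [0.001, -0.0, -1.0]]
force: [0.3, 0.0, 0.9]
finger_gap: 0.0005
grasp_force: 0.0
```

Request:
carry_out(series=[[[0,0,0.001],0,0],[[0,0,0.001],0,0],[[0,0,0.001],0,0],[[0,0,0],0,0]])

```text
clock: 21.2
ee_pos: [0.5974, -0.0649, 0.0274]
ee_rot: [[0.951, -0.31, 0.0], [-0.31, -0.951, -0.0], [0.0, 0.0, -1.0]]
force: [-1.4, 0.0, 2.5]
finger_gap: 0.0006
grasp_force: 1.6
```

Request:
carry_out(series=[[[0,0,0.0007],0,0],[[0,0,0],0,0]])

```text
clock: 21.4
ee_pos: [0.5974, -0.065, 0.0273]
ee_rot: [[0.951, -0.31, 0.0], [-0.31, -0.951, -0.0], [0.0, 0.0, -1.0]]
force: [-1.9, 0.7, 7.6]
finger_gap: 0.0009
grasp_force: 3.7
```

Request:
carry_out(series=[[[0,0,0.0004],0,0],[[0,0,0],0,0],[[0,0,0],0,0]])

```text
clock: 21.7
ee_pos: [0.5974, -0.065, 0.0272]
ee_rot: [[0.951, -0.31, 0.001], [-0.31, -0.951, -0.0], [0.001, 0.0, -1.0]]
force: [-3.6, 0.9, 9.5]
finger_gap: 0.0004
grasp_force: 4.8
```

Request:
carry_out(series=[[[0,0,-0.003],0,0],[[0,0,-0.02],0,0],[[0,0,-0.03],0,0],[[0,0,-0.03],0,0],[[0,0,0],0,0],[[0,0,0],0,0],[[0,0,0],0,0]])

```text
clock: 22.4
ee_pos: [0.5963, -0.0647, 0.1075]
ee_rot: [[0.951, -0.31, -0.002], [-0.31, -0.951, 0.001], [-0.002, 0.0, -1.0]]
force: [-0.2, 0.5, -0.1]
finger_gap: 0.0
grasp_force: 0.0
```

Run:
```python
from h import *
from cell import ticket
im=viewer.camera("side")[:,:,::-1]; s=sensors.observe(); print(s["ee_pos"],s["force"])
g=[c.round(1) for c,st in orange(im)]; print("side",g)
if any(np.hypot(*(c-[356.5,150.1]))<4 for c in g): print(ticket.finish_job())
```

```text
[ 0.5962 -0.0646  0.1073] [ 0.1428 -0.0753  0.6206]
side [array([355.5, 150.4]), array([385.2, 153.2]), array([280. , 185.2]), array([316.3, 205.4])]
the job is handed in; nothing more can be done
None
```

The far right corner (corner 4) was the soft one; I pressed its shim flat, left the other three up, proved the corner firm at about 9.5 N, let go and handed the job in at about 22 s; the first press, on corner 2, peaked near 40 N, well above the intended 10 N.

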